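# Hook the tube rack over the water bath's rail and snap it onto its stud

### The job

Hang the loaded tube rack inside the water bath: hook its bent lip over the aluminium rail along the bath's front rim, move it gently along the rail until the slot in the lip finds the locating stud, then press it down until the stud's spring balls snap over the lip and the lip lies fully home on the rail, so that the rack cannot float up. The stud is clamped wherever the last user left it, so feel for it, never force the rack down where it does not go, and leave the rack hanging there with the wash bottle and the beaker undisturbed.

Things in the scene. Friction and masses are not known exactly. Their poses are not given: they have to be found in the camera images.
- rack: Loose hook-on tube rack, bent 3 mm sheet steel, 0.3 to 0.5 kg, upright on the bench right or left of the bath; three 50 ml tubes clipped in (caps to z 117 mm). Origin: centre of underside; z up, +x from lip to tubes, y along the lip. Shelf x -25 to 25, 116 mm wide. Back plate x -25 to -22 rises from it to the lip. May touch the bath with 40 N at most.
- lip_slot (a point): Centre of the slot in the lip, at the lip's underside (rack x -34, y 0, z 95 mm). The 3 mm thick lip bridges the 18 mm gap between back plate and outer flange (rack x -43 to -25) and reaches 60 mm to either side. Slot: 13 mm wide in y, open over the whole gap in x.
- flange_foot (a point): Middle of the lower edge of the lip's outer flange (rack x -48, y 0, z 58 mm). The flange is 2.5 mm thick and 120 wide; it hangs straight from the lip to z 66, then flares outward (to -x) for lead-in.
- grip (a point): Pinch point of the black grip on top of the back plate: rack x -23.5, y 0, z 145 mm. Grip 12 mm thick in x, 46 wide in y, z 120 to 162; close the fingers along the rack's x. Fingertips 19 mm below this point clear the tubes and, when home, the stud.
- bath: Empty bench-top water bath, fixed: white housing 170 (x) by 206 (y) by 130 mm high. Origin: centre of underside; z up; -x is the front with knob and display. Free inside: x -66 to 73, y -91 to 91, floor z 25. Its front rim is a rail, x -80 to -66, flush with the front wall on both sides. The rack hangs inside with its axes along the bath's.
- rail_top (a point): Middle of the rail's top (bath x -73, y 0, z 130 mm; axes as the bath, y along the rail). A steel stud is clamped in the rail's slot, not measured: its centre is within 28 mm of this point along y. It stands 18 mm above the rail, 12 mm in x, 10 in y, top edge rounded along y (radius 5). Off the slot, the lip rests on the stud, 18 mm above the rail.
- rail_left (a point): Left end of the rail's top (bath x -73, y 103, z 130 mm). The stud's spring balls: one on each y side, standing out 2.5 mm, centred 8.7 mm above the rail. The lip's underside meets them 12 mm above the rail, takes roughly 5 to 15 N of push besides the rack's weight to pass, then snaps onto the rail beneath them, where lip_slot is level with the rail's top.
- wash_bottle: Bystander: plastic wash bottle with a bent spout, 65x106x174 mm, loose, on the other side of the bath from the rack; origin under its centre.
- beaker: Bystander: glass beaker, 73 mm wide, 90 mm high, right of the bath, loose; origin under its centre.

How it is judged (in metres and radians):
On the way:
1. the rack's lip hooks over the front rail (z of lip_slot in the frame of rail_top below 0.024 m and x of lip_slot in the frame of rail_top between -0.006 and 0.006 m), for 0.2 s.
At the end, for the whole second after the job is handed in: The rack hangs released and at rest on the front rail, upright within 0.12 rad: the lip's underside at the slot is less than 3 mm above the rail's top (snapped under the stud's balls), the slot within 6 mm of the rail's middle line and within 34 mm of the rail's middle along it (z of lip_slot in the frame of rail_top below 0.003 m and x of lip_slot in the frame of rail_top between -0.006 and 0.006 m and y of lip_slot in the frame of rail_top between -0.034 and 0.034 m and angle between rack's own z axis and vertical below 0.12 rad and linear speed of rack below 0.02 m/s); the robot touches nothing.
It fails at once if rack pressed or knocked against the bath with more than 40 N (contact force between rack and bath above 40 N).
It fails at once if the wash bottle is moved more than 20 mm (distance of wash_bottle from where it was at the start of the episode above 0.02 m).
It fails at once if the beaker is moved more than 20 mm (distance of beaker from where it was at the start of the episode above 0.02 m).
It also fails if it takes over 58 s, if anything falls off the work surface, if the arm or the gripper's body presses on something with over 40 N, if the wrist force passes 120 N, or if a joint passes its speed limit or range.

### The arm

A 6-joint arm with a two-finger parallel gripper is mounted at the origin on a cart in front of the work surface, level with it; the furniture and walls round the work are solid. World frame = base frame: x ahead of the robot, y to its left, z up, the work surface at z = 0. Lengths are in m, angles in degrees, forces in N, time in s.
With the tool pointing down it reaches from about 0.3 to 0.75 m from the base axis. Payload 8.5 kg.
Tool frame: the origin (TCP) lies at the very end of the fingers, on their centre line; the grasp point (between the pads) lies 19 mm behind it; z points along the fingers, y is the line along which they close (so a half turn about z gives the same grasp; the last joint's range is limited). The gripper opens to 85 mm and grips with 20 to 120 N. Pads are 22 mm wide; open, the fingers measure 114 mm over their backs; the gripper's body (76 mm by 85 mm) begins 54 mm behind the grasp point. The pads swing forward as they close: fully open they stand 13 mm farther back than shut.
Start: joints at [51.492, 21.807, 74.336, -0, 83.858, -12.336], TCP at [0.243, 0.494, 0.231] pointing down, gripper open.
Joint ranges: [-178.18, 178.18], [-50.72, 133.34], [12.68, 142.11], [-81.47, 261.47], [9.98, 163.14], [-165.26, 165.26]. Speed limits (degrees/s): [136.94, 136.94, 180, 180, 180, 180].

### API

Orientations are given as a 3x3 rotation matrix whose columns are the frame's x, y, z axes.
In Python, from rig import env, imaging gives the robot as it stands. The module is installed in compiled form; this text tells all that it offers.
- The arm moves only by the tool arm_command, never from a script. Its arguments are lists of equal length, an entry for each row: "turn": the turn, a rotation vector about the tool's x, y, z in units of 5 degrees (1.0 is 5 degrees), a list of three; "xyz": the shift along the tool's x, y, z in units of 50 mm (1.0 is 50 mm), a list of three; "claw": the finger opening in mm, from 0 to 85.4. A call has 1 to 12 rows; each row shifts and turns the commanded pose from where the row before left it, along the tool's axes as they then stand; what a row does not reach is not made up. A row lasts 1/10 s, in which the tool goes at most 50 mm and 8.59 degrees, less where a joint would pass 70% of its speed; a pose out of reach is approached as far as the arm can. A call is refused whole if a number of a shift passes 1 or a number of a turn 1, either way. A call with a gripper value outside its range is refused whole. The fingers move at their own pace and stop on an object; "squeeze" is the grip in N (left out, the last holds). Time passes only in rows, so rows that do not move let the fingers close. It gives the time, the measured TCP pose, the force, the opening and the grip force at its end, in the units of the state.
- env.observe(): the state, without advancing time (a new reading comes with each control period).
- imaging.get_image(name): name is "scene" or "top" or "wrist"; returns (picture, depth): 400x640x3 uint8, blue, green, red; 400x640 float32, m along the optical axis (not along the pixel's ray), 0 where there is no reading.
- imaging.camera_info(name): a dict with "camera_matrix" (3x3 intrinsics, pixels), "k1" (the pictures are not rectified: a ray, as slopes to the right and down, at radius r is drawn at 1 + k1 r^2 times it, then the intrinsics apply), "rvec" (rotation vector, rad) and "tvec" (3), from world to camera coordinates, as OpenCV has them. Camera axes: x right, y down, z forward; pixel columns grow to the right and rows downward; lengths in m; the calibration is good to about 2 mm. A picture is of the moment at which its call begins: read the wrist's pose just before it. camera_info takes no time and is no camera call; for the wrist camera it gives the pose at the moment of the call.
- env.close_job(): hands the job in; it is judged then, once.
The state is a dict: "time_s": time; "q": joint angles; "qvel": joint speeds; "joint_efforts": joint torques, N m; "position": TCP position; "tool_rot": TCP orientation; "ft_force": force on the tool from outside, world axes, zero at the start; "wrist_torque": the same for the moment, N m; "grip_width": finger opening in m; "gripper_force": force on a finger pad.
Only numpy, scipy, OpenCV 4.12 (cv2) and the standard library are available. Lean on these libraries where they do the work, as an engineer would, in place of code of your own. Each camera call takes 0.05 s, during which the arm holds its last target. There are 200 camera calls.

## Working session

There is one attempt and no reset: what is moved stays moved. The work goes in short steps, Python scripts to look and compute and a tool call to move; the robot and the scene stay as the last step left them, time stands still between calls to the robot, and variables do not carry over. Pictures are saved under pics/ and viewed, at most 10 in all, crops included, and the job is handed in when it is done.

Besides the shell and the picture viewer there is one more tool, called by a JSON object that holds its "api" and its "payload". arm_command: Moves the arm, as the interface text tells. Its arguments: {"type":"object","properties":{"turn":{"type":"array"},"xyz":{"type":"array"},"claw":{"type":"array"},"squeeze":{"type":"number"}},"required":["turn","xyz","claw"]}

```bash
mkdir -p pics; ls
python3 - <<'E'
from rig import env, imaging
import cv2, numpy as np
o=env.observe(); print(o)
for n in ("scene","top"):
    im,d=imaging.get_image(n); cv2.imwrite(f"pics/{n}0.png",im); np.save(f"pics/{n}0.npy",d)
    print(n,imaging.camera_info(n))
E
```

```text
pics
{'time_s': 0.0, 'q': array([ 5.14918510e+01,  2.18422534e+01,  7.43856624e+01,  2.21989857e-04,
        8.38580088e+01, -1.23373859e+01]), 'qvel': array([ 0.02564676, -0.04244088,  0.01219584,  0.06640829,  0.00208643,
        0.04874668]), 'joint_efforts': array([ 1.25108854e-04, -4.48469710e+01, -2.31276780e+01, -1.83353695e-04,
        4.81928175e-03, -4.55897703e-05]), 'position': array([0.2424027 , 0.49337145, 0.23069459]), 'tool_rot': array([[-8.97483208e-01,  4.41047632e-01, -9.36746472e-04],
       [ 4.41048507e-01,  8.97482503e-01, -1.17112094e-03],
       [ 3.24193454e-04, -1.46421201e-03, -9.99998875e-01]]), 'ft_force': array([-0.2840066 , -0.0556277 ,  0.07407062]), 'wrist_torque': array([-0.01939506, -0.00990289, -0.00322965]), 'gripper_force': 0.0, 'grip_width': 0.08513351415206216}
scene {'camera_matrix': array([[424.84840812,   0.        , 317.21553769],
       [  0.        , 424.84840812, 202.45221643],
       [  0.        ,   0.        ,   1.        ]]), 'k1': -0.08984560334100869, 'rvec': array([ 1.88603917, -1.04060076,  0.58097193]), 'tvec': array([-0.29454352,  0.33955602,  0.6516945 ])}
top {'camera_matrix': array([[393.31528796,   0.        , 317.2502838 ],
       [  0.        , 393.31528796, 200.07568284],
       [  0.        ,   0.        ,   1.        ]]), 'k1': -0.08249980914296354, 'rvec': array([ 2.20945723, -2.15281887,  0.08511887]), 'tvec': array([0.01517368, 0.61294997, 0.94663055])}
```

View pics/scene0.png

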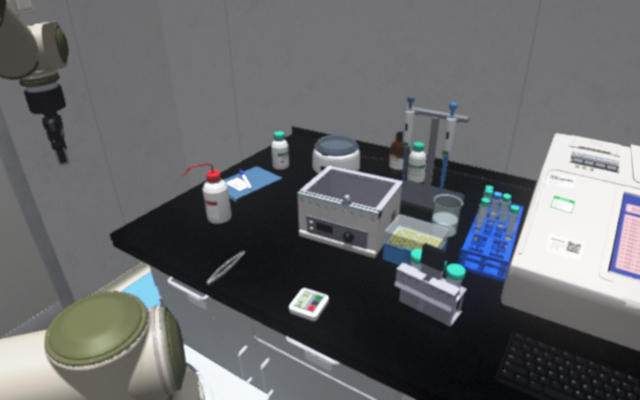

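View pics/top0.png

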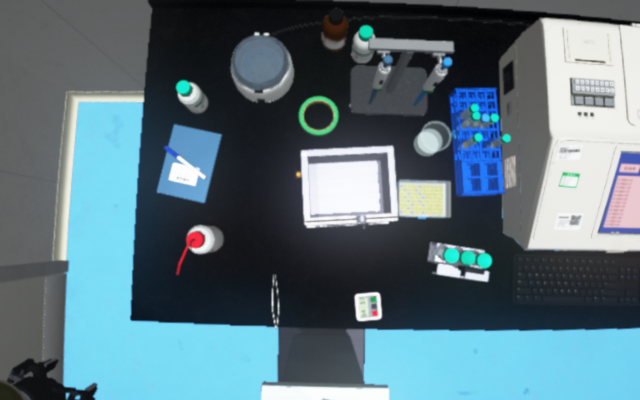

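The scene view shows the bath (~350,205), with the stud on its front rim near (348,198). It also shows the rack (~430,290), the wash bottle (217,197) and the beaker (447,215). In the top view the bath is at (350,187), the rack at (460,262) and the stud near (362,218).

```bash
cat > h.py <<'E'
import numpy as np, cv2
from rig import env, imaging
def cloud(d,ci):
    K=ci["camera_matrix"]; h,w=d.shape
    uv=np.stack(np.meshgrid(np.arange(w),np.arange(h)),-1).reshape(-1,1,2).astype(float)
    n=cv2.undistortPoints(uv,K,np.array([ci["k1"],0,0,0,0.])).reshape(-1,2)
    z=d.reshape(-1); P=np.c_[n*z[:,None],z]
    R=cv2.Rodrigues(ci["rvec"])[0]
    return ((P-ci["tvec"])@R).reshape(h,w,3)
def ray(u,v,ci,z):
    n=cv2.undistortPoints(np.array([[[u,v]]],float),ci["camera_matrix"],np.array([ci["k1"],0,0,0,0.])).ravel()
    R=cv2.Rodrigues(ci["rvec"])[0]; c=-R.T@ci["tvec"]; r=R.T@np.array([*n,1]); return c+r*(z-c[2])/r[2]
E
python3 - <<'E'
from h import *
for n,box in (("top",(285,130,510,290)),):
    im=cv2.imread(f"pics/{n}0.png"); ci=imaging.camera_info(n); W=cloud(np.load(f"pics/{n}0.npy"),ci)
    def rect(m):
        p=W[m][:,:2].astype(np.float32); return cv2.minAreaRect(p),len(p),W[m].mean(0)
    reg=lambda a,b,c,d:(np.indices(im.shape[:2])[1]>=a)&(np.indices(im.shape[:2])[1]<c)&(np.indices(im.shape[:2])[0]>=b)&(np.indices(im.shape[:2])[0]<d)
    Z=W[...,2]
    b=reg(290,135,405,235); print("bath rim",rect(b&(Z>.122)&(Z<.136)))
    m=b&(Z>.138); print("stud",rect(m), W[m].round(3)[:12])
    r=reg(418,232,500,290)
    for lo,hi in ((.03,.07),(.085,.105),(.105,.125),(.13,.17)):
        m=r&(Z>lo)&(Z<hi)
        if m.sum(): print("rack",lo,hi,rect(m))
    k=reg(410,110,455,160);m=k&(Z>.07)&(Z<.1);print("beaker",rect(m))
    cr=im[225:290,415:505]; cv2.imwrite("pics/crop1.png",np.hstack([cv2.resize(cr,None,fx=4,fy=4,interpolation=2),cv2.resize(im[190:245,330:410],(380,260),interpolation=2)]))
E
```

```text
bath rim (((0.6391558647155762, -0.03877423703670502), (0.16779717803001404, 0.20767027139663696), 4.305469512939453), 1970, array([ 0.6393996 , -0.03519301,  0.12984843]))
stud (((0.5546191930770874, -0.020299997180700302), (0.0122793298214674, 0.10590767860412598), 13.324868202209473), 85, array([ 0.54766711, -0.00718618,  0.66321037])) [[0.536 0.03  0.992]
 [0.536 0.03  0.992]
 [0.536 0.03  0.992]
 [0.536 0.03  0.992]
 [0.536 0.03  0.992]
 [0.536 0.03  0.992]
 [0.536 0.03  0.992]
 [0.536 0.03  0.992]
 [0.536 0.03  0.992]
 [0.536 0.03  0.992]
 [0.536 0.03  0.992]
 [0.536 0.03  0.992]]
rack 0.03 0.07 (((0.47119396924972534, -0.30737680196762085), (0.1155015379190445, 0.0736708715558052), 81.8438720703125), 369, array([ 0.48672153, -0.29352434,  0.06119429]))
rack 0.085 0.105 (((0.4695128798484802, -0.30669182538986206), (0.12111947685480118, 0.06346885114908218), 83.1079330444336), 444, array([ 0.45248988, -0.29788858,  0.09733649]))
rack 0.105 0.125 (((0.48037558794021606, -0.3070923686027527), (0.10942071676254272, 0.04238995164632797), 83.19696044921875), 598, array([ 0.48451431, -0.30624169,  0.11493762]))
rack 0.13 0.17 (((0.46141257882118225, -0.30586621165275574), (0.045143432915210724, 0.012609966099262238), 83.25545501708984), 145, array([ 0.46182609, -0.30271886,  0.1572691 ]))
beaker (((0.767184853553772, -0.24370545148849487), (0.07050462812185287, 0.07095440477132797), 65.0905990600586), 278, array([ 0.77060603, -0.24805595,  0.08358578]))
```

View pics/crop1.png

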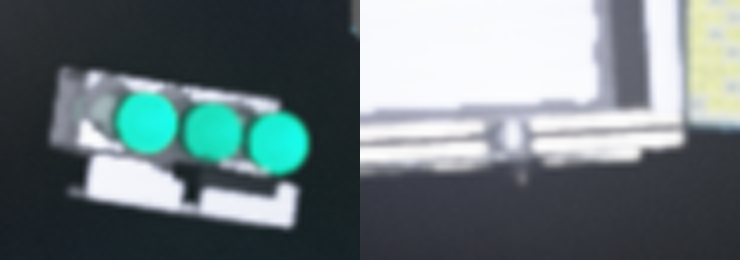

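The crop shows the rack from above: lip plates at crop (185,190), the slot near (190,195) and the tubes behind. The right panel shows the stud at crop (510,135), which is about (361.6,218.6) in the full top picture.

{"api": "arm_command", "payload": {"turn": [[0,0,1],[0,0,1],[0,0,1],[0,0,1],[0,0,1],[0,0,1],[0,0,1],[0,0,1],[0,0,1],[0,0,1],[0,0,1],[0,0,1]], "xyz": [[0,0,0],[0,0,0],[0,0,0],[0,0,0],[0,0,0],[0,0,0],[0,0,0],[0,0,0],[0,0,0],[0,0,0],[0,0,0],[0,0,0]], "claw": [85,85,85,85,85,85,85,85,85,85,85,85]}}

```text
time_s: 1.3
position: [0.2425, 0.4934, 0.2309]
tool_rot: [[-0.063, 0.998, -0.001], [0.998, 0.063, -0.001], [-0.001, -0.001, -1.0]]
ft_force: [-0.3, -0.2, 0.6]
grip_width: 0.0847
gripper_force: 0.0
```

{"api": "arm_command", "payload": {"turn": [[0,0,1],[0,0,1],[0,0,0.12],[0,0,0],[0,0,0],[0,0,0],[0,0,0],[0,0,0],[0,0,0],[0,0,0],[0,0,0],[0,0,0]], "xyz": [[0,0,0],[0,0,0],[0,0,0],[-0.85,0.35,0],[-0.85,0.35,0],[-0.85,0.35,0],[-0.85,0.35,0],[-0.85,0.35,0],[-0.85,0.35,0],[-0.85,0.35,0],[-0.85,0.35,0],[-0.85,0.35,0]], "claw": [85,85,85,85,85,85,85,85,85,85,85,85]}}

```text
time_s: 2.5
position: [0.3538, 0.0934, 0.2314]
tool_rot: [[0.116, 0.993, 0.0], [0.993, -0.116, 0.0], [0.0, 0.0, -1.0]]
ft_force: [1.5, 0.3, -0.4]
grip_width: 0.0848
gripper_force: 0.0
```

{"api": "arm_command", "payload": {"turn": [[0,0,0],[0,0,0],[0,0,0],[0,0,0],[0,0,0],[0,0,0],[0,0,0],[0,0,0],[0,0,0],[0,0,0]], "xyz": [[-0.85,0.35,0],[-0.85,0.35,0],[-0.85,0.35,0],[-0.85,0.35,0],[-0.85,0.35,0],[-0.85,0.35,0],[-0.85,0.35,0],[-0.85,0.35,0],[-0.85,0.35,0],[0,0,0]], "claw": [85,85,85,85,85,85,85,85,85,85]}}

```text
time_s: 3.5
position: [0.4655, -0.3078, 0.2299]
tool_rot: [[0.12, 0.993, -0.001], [0.993, -0.12, -0.0], [-0.0, -0.001, -1.0]]
ft_force: [-0.4, 1.6, -0.5]
grip_width: 0.0852
gripper_force: 0.0
```

Run:
```python
from h import *
o=env.observe(); ci=imaging.camera_info("wrist"); im,d=imaging.get_image("wrist"); cv2.imwrite("pics/w1.png",im); np.save("pics/w1.npy",d)
print(o["time_s"],o["position"],o["tool_rot"].round(4),o["ft_force"],o["q"].round(1))
W=cloud(d,ci);Z=W[...,2];ok=d>0
for lo,hi in ((.085,.105),(.108,.125),(.15,.17)):
    m=(ok&(Z>lo)&(Z<hi)).astype(np.uint8); n,l,s,c=cv2.connectedComponentsWithStats(m)
    for i in range(1,n):
        if s[i,4]>300: print(lo,s[i],cv2.minAreaRect(W[l==i][:,:2].astype(np.float32)),W[l==i].mean(0).round(4))
ct=imaging.camera_info("top")
for z in(.138,.148):print("stud",ray(361.6,218.6,ct,z))
```

```text
3.5 [ 0.46553052 -0.30778327  0.22991505] [[ 1.197e-01  9.928e-01 -7.000e-04]
 [ 9.928e-01 -1.197e-01 -2.000e-04]
 [-3.000e-04 -7.000e-04 -1.000e+00]] [-0.36543395  1.64770855 -0.49958846] [-45.6  22.7  73.2  -0.   84.2 -38.7]
0.085 [599  42  41  82 405] ((0.7529650330543518, -0.24342042207717896), (0.045349281281232834, 0.07284191250801086), 4.562198638916016) [ 0.7509 -0.2432  0.0878]
0.085 [ 287  120   29  131 2532] ((0.4500683844089508, -0.30369824171066284), (0.11974208056926727, 0.024107765406370163), 82.06068420410156) [ 0.4495 -0.295   0.0967]
0.085 [606 166  28  24 370] ((0.7513764500617981, -0.32828718423843384), (0.01902301423251629, 0.008944048546254635), 73.70123291015625) [ 0.7506 -0.3277  0.0952]
0.085 [600 232  29  24 344] ((0.7562354803085327, -0.39491894841194153), (0.0222705639898777, 0.01314435712993145), 45.391517639160156) [ 0.7535 -0.3956  0.0951]
0.085 [ 484  262  156   34 1678] ((0.7134921550750732, -0.43118414282798767), (0.17902274429798126, 0.0041493577882647514), 0.018106142058968544) [ 0.7071 -0.431   0.0951]
0.085 [385 294  35  17 345] ((0.5335907936096
[... 810 characters left out ...]
14874029159546, -0.4309398829936981), (0.11409365385770798, 0.003464709734544158), 0.42432114481925964) [ 0.7197 -0.431   0.1163]
0.108 [377 307  49  33 495] ((0.5247146487236023, -0.43444395065307617), (0.0493604801595211, 0.015397934243083), 24.18655014038086) [ 0.5284 -0.4318  0.1173]
0.15 [ 303  174   17   65 1069] ((0.46083444356918335, -0.3042832314968109), (0.04547998681664467, 0.011610378511250019), 82.63240051269531) [ 0.461 -0.303  0.16 ]
0.15 [579 306  61  25 937] ((0.7061290144920349, -0.43265965580940247), (0.004232107661664486, 0.062462180852890015), 89.7422866821289) [ 0.7023 -0.4323  0.1596]
stud [ 0.56556676 -0.06640544  0.138     ]
stud [ 0.56522556 -0.06527831  0.148     ]
```

View pics/w1.png

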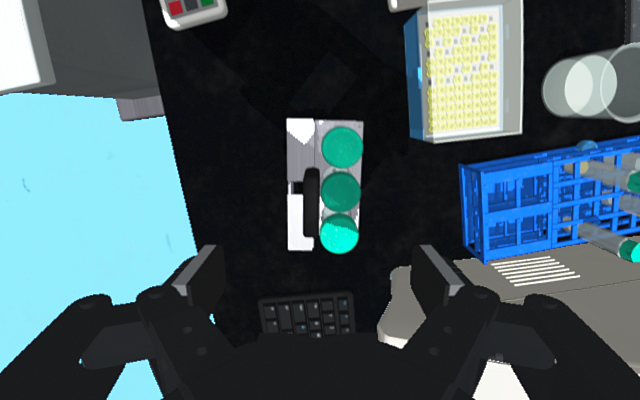

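The wrist view shows the rack centred near (325,185), with the black grip at (311,202) running parallel to the finger plane. Its path between the open fingers is clear.

{"api": "arm_command", "payload": {"turn": [[0,0,0.1],[0,0,0],[0,0,0],[0,0,0],[0,0,0],[0,0,0],[0,0,0],[0,0,0],[0,0,0],[0,0,0],[0,0,0],[0,0,0]], "xyz": [[0.04,-0.1,0],[0,0,0.5],[0,0,0.5],[0,0,0.5],[0,0,0.4],[0,0,0.18],[0,0,0],[0,0,0],[0,0,0],[0,0,0],[0,0,0],[0,0,0]], "claw": [85,85,85,85,85,85,85,60,40,20,5,5], "squeeze": 80}}

```text
time_s: 4.75
position: [0.4605, -0.3007, 0.1276]
tool_rot: [[0.127, 0.992, 0.0], [0.992, -0.127, -0.0], [-0.0, 0.0, -1.0]]
ft_force: [-4.0, 1.2, 5.0]
grip_width: 0.012
gripper_force: 9.0
```

{"api": "arm_command", "payload": {"turn": [[0,0,0],[0,0,0],[0,0,0],[0,0,0],[0,0,0],[0,0,0]], "xyz": [[0,0,0],[0,0,0],[0,0,0],[0,0,0],[0,0,0],[0,0,0]], "claw": [5,5,5,5,5,5]}}

```text
time_s: 5.35
position: [0.4606, -0.3009, 0.1277]
tool_rot: [[0.127, 0.992, 0.001], [0.992, -0.127, -0.001], [-0.001, 0.001, -1.0]]
ft_force: [0.7, -0.6, 4.6]
grip_width: 0.0109
gripper_force: 79.0
```

{"api": "arm_command", "payload": {"turn": [[0,0,0],[0,0,0],[0,0,0],[0,0,-0.4],[0,0,-0.6],[0,0,-0.8],[0,0,-0.52],[0,0,0],[0,0,0],[0,0,0],[0,0,0],[0,0,0]], "xyz": [[0,0,-0.3],[0,0,-0.6],[0,0,-0.7],[0,0,-0.7],[0,0,-0.6],[0,0,-0.4],[0.16,0.2,0],[0.3,0.4,0],[0.4,0.52,0],[0.4,0.5,0],[0.2,0.3,0],[0,0,0]], "claw": [5,5,5,5,5,5,5,5,5,5,5,5]}}

```text
time_s: 6.55
position: [0.5523, -0.2191, 0.2903]
tool_rot: [[-0.078, 0.997, -0.002], [0.997, 0.079, 0.002], [0.002, -0.002, -1.0]]
ft_force: [-0.3, -0.4, -3.4]
grip_width: 0.0106
gripper_force: 78.4
```

{"api": "arm_command", "payload": {"turn": [[0,0,0],[0,0,0]], "xyz": [[0,0,0],[0,0,0]], "claw": [5,5]}}

```text
time_s: 6.75
position: [0.5504, -0.2216, 0.2918]
tool_rot: [[-0.074, 0.997, -0.001], [0.997, 0.074, 0.0], [0.0, -0.001, -1.0]]
ft_force: [-0.8, -0.3, -2.7]
grip_width: 0.011
gripper_force: 78.4
```

Run:
```python
from h import *
o=env.observe(); ci=imaging.camera_info("wrist"); im,d=imaging.get_image("wrist"); cv2.imwrite("pics/w2.png",im); np.save("pics/w2.npy",d); np.save("pics/w2W.npy",cloud(d,ci))
print(o["time_s"],o["position"],o["tool_rot"].round(4),o["ft_force"],o["q"].round(1))
s,ds=imaging.get_image("scene"); cv2.imwrite("pics/s2.png",s); np.save("pics/s2.npy",ds)
W=cloud(d,ci);Z=W[...,2];ok=d>0
for lo,hi in ((.12,.135),(.138,.155),(.24,.275),(.275,.295)):
    m=(ok&(Z>lo)&(Z<hi)).astype(np.uint8); n,l,s,c=cv2.connectedComponentsWithStats(m)
    for i in range(1,n):
        if s[i,4]>60: print(lo,s[i],cv2.minAreaRect(W[l==i][:,:2].astype(np.float32)),W[l==i].mean(0).round(4))
```

```text
6.75 [ 0.5504469  -0.22164607  0.29183955] [[-7.450e-02  9.972e-01 -1.000e-03]
 [ 9.972e-01  7.450e-02  3.000e-04]
 [ 3.000e-04 -1.000e-03 -1.000e+00]] [-0.81378003 -0.27973575 -2.6974825 ] [-33.3  24.5  60.1  -0.   95.5 -37.6]
0.12 [ 339    0  186  109 5789] ((0.6443533301353455, -0.0914093405008316), (0.16783785820007324, 0.09806497395038605), 4.947692394256592) [ 0.6509 -0.1081  0.1291]
0.12 [620  70  18  14 141] ((0.8488355278968811, -0.08930042386054993), (0.007967289537191391, 0.011480467393994331), 6.958836078643799) [ 0.8477 -0.0898  0.1278]
0.12 [594 178  16  13 127] ((0.8477530479431152, -0.19837597012519836), (0.011381004005670547, 0.007786018308252096), 85.05045318603516) [ 0.8475 -0.1981  0.1275]
0.12 [527 279  30  17 307] ((0.8188544511795044, -0.3254818916320801), (0.037407197058200836, 0.018533404916524887), 10.872564315795898) [ 0.8182 -0.325   0.1211]
0.12 [485 282  16  15 158] ((0.7588191032409668, -0.3300411105155945), (0.017161622643470764, 0.016568388789892197), 32.1693229675293) [ 0.7585 -0.3299  0.1212]
0.12 [518 297  16  15 163] ((0.8053950071334839, -0.34920
[... 1207 characters left out ...]
8819885253906) [ 0.5619 -0.175   0.2624]
0.24 [332 208  55  26 469] ((0.5713805556297302, -0.21323345601558685), (0.02951807528734207, 0.012591025792062283), 22.39377784729004) [ 0.5685 -0.2117  0.2615]
0.275 [ 332  147   68   67 3568] ((0.571753740310669, -0.1860360950231552), (0.033897608518600464, 0.034191325306892395), 7.332495212554932) [ 0.5715 -0.1854  0.2791]
0.275 [306 213  25  12 155] ((0.5490933656692505, -0.20417781174182892), (0.011777576990425587, 0.003461559535935521), 3.7721192836761475) [ 0.5491 -0.2033  0.2901]
0.275 [ 334  219   61   58 1878] ((0.5768707990646362, -0.21744832396507263), (0.021509330719709396, 0.04011153057217598), 45.952880859375) [ 0.5782 -0.219   0.279 ]
```

View pics/w2.png

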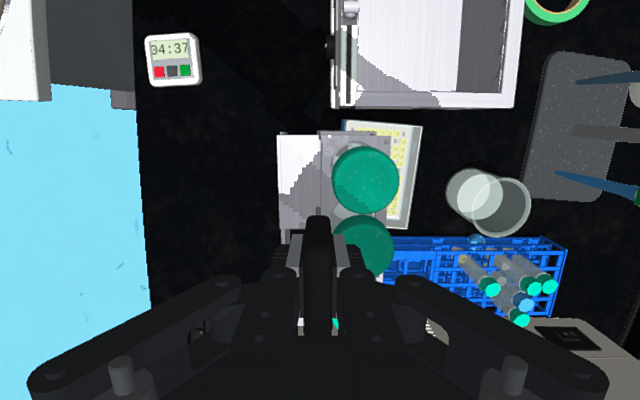

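The wrist view shows the stud at the top edge (350,9) on the rail. The held lip is at (298,180), with its far end at row 135, and the bath's right-front corner is at (333,105).

Run:
```python
from h import *
W=np.load("pics/w2W.npy"); Z=W[...,2]; im=cv2.imread("pics/w2.png")
p=np.array([.55045,-.22165,.29184]); a=np.radians(4.27)
X=np.array([np.cos(a),np.sin(a),0]);Y=np.array([-np.sin(a),np.cos(a),0])
U=np.stack([(W-p)@X,(W-p)@Y,Z],-1)  # relative to TCP, bath axes approx
reg=np.zeros(Z.shape,bool); 
def q(n,P): print(n,len(P),"x",np.percentile(P[:,0],[1,5,50,95,99]).round(4),"y",np.percentile(P[:,1],[1,5,50,95,99]).round(4),"z",np.percentile(P[:,2],[5,50,95]).round(4))
m=reg.copy(); m[133:244,277:321]=1; q("lip",U[m&(Z>.25)&(Z<.27)])
for r in range(140,215,10): # lip rows: x extents
    k=m[r]&(Z[r]>.255)&(Z[r]<.266); print(r,U[r][k][[0,-1]].round(4).tolist())
s=reg.copy(); s[0:25,335:365]=1
for lo,hi in((.135,.142),(.142,.146),(.146,.152)): q(f"stud{lo}",U[s&(Z>lo)&(Z<hi)])
b=reg.copy(); b[0:112,325:530]=1; B=b&(Z>.125)&(Z<.134); q("rim",U[B])
for r in (25,40,60,80): # rail x edges
    k=np.where(B[r]&(np.arange(640)<400))[0]; print(r,U[r][k[[0,-1]]].round(4).tolist())
# front face line yaw: first rim pixel per row
E=np.array([U[r][np.where(B[r])[0][0]] for r in range(25,95,3)]); print("front yaw extra deg",np.degrees(np.polyfit(E[:,1],E[:,0],1)[0])*-1, np.median(E[:,0]))
F=np.array([U[np.where(B[:,c])[0][-1],c] for c in range(350,500,6)]); print("right side yaw extra",np.degrees(np.polyfit(F[:,0],F[:,1],1)[0]), np.median(F[:,1]))
```

```text
lip 3870 x [-0.0224 -0.0215 -0.0116 -0.      0.0011] y [-0.0038  0.0048  0.0316  0.0538  0.0559] z [0.2597 0.2608 0.2619]
140 [[-0.0222, 0.0533, 0.2613], [0.0011, 0.0532, 0.2607]]
150 [[-0.0224, 0.0479, 0.2614], [0.0011, 0.0478, 0.2605]]
160 [[-0.0221, 0.0423, 0.2603], [0.0011, 0.0422, 0.26]]
170 [[-0.0223, 0.0367, 0.2601], [0.0011, 0.0366, 0.2596]]
180 [[-0.0224, 0.0311, 0.2607], [0.0011, 0.031, 0.2603]]
190 [[-0.0226, 0.0254, 0.2609], [0.0011, 0.0252, 0.26]]
200 [[-0.0221, 0.0197, 0.2614], [0.0011, 0.0195, 0.2607]]
210 [[-0.0225, 0.0135, 0.2603], [-0.0018, 0.0133, 0.2596]]
stud0.135 56 x [0.0212 0.0213 0.0272 0.0326 0.0331] y [0.1486 0.1491 0.1505 0.1617 0.1621] z [0.1371 0.1404 0.1417]
stud0.142 111 x [0.0211 0.0212 0.027  0.0328 0.0334] y [0.1503 0.1509 0.1531 0.1598 0.1611] z [0.1424 0.1449 0.1459]
stud0.146 93 x [0.0217 0.0217 0.0274 0.0332 0.0333] y [0.1516 0.1524 0.156  0.1592 0.1593] z [0.1461 0.1468 0.1479]
rim 5362 x [0.021  0.0229 0.1094 0.1834 0.1857] y [0.0747 0.0758 0.0885 0.1578 0.168 ] z [0.128  0.1296 0.131 ]
25 [[0.0207, 0.1453, 0.128], [0.0338, 0.1448, 0.1303]]
40 [[0.0209, 0.133, 0.1267], [0.0343, 0.1327, 0.1282]]
60 [[0.0211, 0.1156, 0.1277], [0.0337, 0.1154, 0.1292]]
80 [[0.0212, 0.0979, 0.1303], [0.0351, 0.0981, 0.1289]]
front yaw extra deg 0.32735033464185825 0.02106952419118105
right side yaw extra 0.15979281482170177 0.0749592503695923
```

{"api": "arm_command", "payload": {"turn": [[0,0,0],[0,0,-0.03],[0,0,0],[0,0,0],[0,0,0],[0,0,0],[0,0,0],[0,0,0],[0,0,0]], "xyz": [[0.28,0.07,0],[0.5,0.12,0],[0.6,0.15,0],[0.7,0.17,0],[0.6,0.15,0],[0.4,0.09,0],[0.1,0.02,0],[0,0,0],[0,0,0]], "claw": [5,5,5,5,5,5,5,5,5]}}

```text
time_s: 7.75
position: [0.577, -0.0601, 0.2924]
tool_rot: [[-0.077, 0.997, 0.0], [0.997, 0.077, -0.0], [-0.0, -0.0, -1.0]]
ft_force: [-0.2, -0.3, -3.5]
grip_width: 0.0108
gripper_force: 78.5
```

```bash
cat > m.py <<'E'
from h import *
import sys
o=env.observe(); ci=imaging.camera_info("wrist"); im,d=imaging.get_image("wrist"); cv2.imwrite(f"pics/{sys.argv[1]}.png",im); W=cloud(d,ci); np.save(f"pics/{sys.argv[1]}W.npy",W)
p=o["position"]; R=o["tool_rot"]; print(o["time_s"],p.round(4),"yaw",np.degrees(np.arctan2(R[1,1],R[0,1])).round(2),o["ft_force"].round(2))
a=np.arctan2(R[1,1],R[0,1]); X=np.array([np.cos(a),np.sin(a),0]);Y=np.array([-np.sin(a),np.cos(a),0])
U=np.stack([(W-p)@X,(W-p)@Y,W[...,2]],-1); zl=p[2]-.031
near=(abs(U[...,0])<.08)&(U[...,1]<.25)&(U[...,1]>0)&(d>0)
lip=near&(abs(U[...,2]-zl)<.004)&(U[...,0]<.003)&(U[...,1]<.06); L=U[lip]; print("lip x",np.percentile(L[:,0],[1,99]).round(4),"yend",np.percentile(L[:,1],99.5).round(4),"z",np.median(L[:,2]).round(4))
rl=near&(abs(U[...,2]-.130)<.004)&(abs(U[...,0]+.0109)<.0135)&(U[...,1]>.06); P=U[rl]
if len(P):
    ys=np.arange(.06,.25,.01); print("rail", [(round(y,3),*np.percentile(P[abs(P[:,1]-y)<.005][:,0],[2,98]).round(4)) for y in ys if (abs(P[:,1]-y)<.005).sum()>8], "yend",P[:,1].max().round(4),"z",np.median(P[:,2]).round(4))
E
python3 m.py w3
```

```text
7.75 [ 0.577  -0.0601  0.2924] yaw 4.44 [-0.23 -0.34 -3.48]
lip x [-0.0223  0.0011] yend 0.0559 z 0.2613
rail [(np.float64(0.06), np.float64(-0.0176), np.float64(-0.0044)), (np.float64(0.07), np.float64(-0.0176), np.float64(-0.0044)), (np.float64(0.08), np.float64(-0.0174), np.float64(-0.0043)), (np.float64(0.09), np.float64(-0.0182), np.float64(-0.0043)), (np.float64(0.1), np.float64(-0.0181), np.float64(-0.0043)), (np.float64(0.11), np.float64(-0.0179), np.float64(0.0021)), (np.float64(0.12), np.float64(-0.0178), np.float64(0.0021))] yend 0.1242 z 0.1291
```

View pics/w3.png

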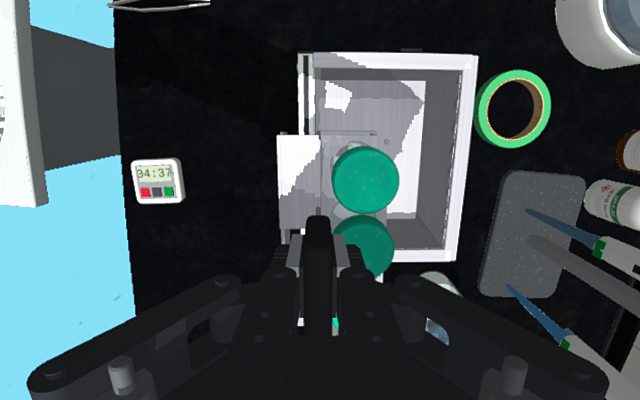

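{"api": "arm_command", "payload": {"turn": [[0,0,0],[0,0,0],[0,0,0],[0,0,0],[0,0,0]], "xyz": [[0,0,0.3],[0,0,0.3],[0,0,0.2],[0,0,0.14],[0,0,0]], "claw": [5,5,5,5,5]}}

```text
time_s: 8.3
position: [0.5769, -0.0599, 0.2446]
tool_rot: [[-0.077, 0.997, -0.001], [0.997, 0.077, 0.0], [0.001, -0.001, -1.0]]
ft_force: [0.5, 0.7, -3.1]
grip_width: 0.0111
gripper_force: 78.4
```

{"api": "arm_command", "payload": {"turn": [[0,0,0],[0,0,0],[0,0,0],[0,0,0],[0,0,0],[0,0,0]], "xyz": [[0,0,0.2],[0,0,0.2],[0,0,0.2],[0,0,0.2],[0,0,0.12],[0,0,0]], "claw": [5,5,5,5,5,5]}}

```text
time_s: 8.9
position: [0.5768, -0.0594, 0.1982]
tool_rot: [[-0.078, 0.997, -0.002], [0.997, 0.078, 0.001], [0.001, -0.002, -1.0]]
ft_force: [-0.2, -0.5, -3.5]
grip_width: 0.011
gripper_force: 78.4
```

```bash
python3 m.py w4
```

```text
8.9 [ 0.5768 -0.0594  0.1982] yaw 4.48 [-0.19 -0.46 -3.54]
lip x [-0.0224  0.0011] yend 0.0559 z 0.1672
rail [(np.float64(0.06), np.float64(-0.0177), np.float64(-0.0046)), (np.float64(0.07), np.float64(-0.0176), np.float64(-0.0045)), (np.float64(0.08), np.float64(-0.018), np.float64(-0.0045)), (np.float64(0.09), np.float64(-0.0178), np.float64(-0.0045)), (np.float64(0.1), np.float64(-0.0178), np.float64(-0.0044)), (np.float64(0.11), np.float64(-0.018), np.float64(0.0025)), (np.float64(0.12), np.float64(-0.0173), np.float64(0.0025))] yend 0.1228 z 0.129
```

{"api": "arm_command", "payload": {"turn": [[0,0,0],[0,0,0],[0,0,0],[0,0,0],[0,0,0]], "xyz": [[0,0,0.09],[0,0,0.09],[0,0,0.08],[0,0,0.03],[0,0,0]], "claw": [5,5,5,5,5]}}

```text
time_s: 9.45
position: [0.577, -0.0595, 0.1846]
tool_rot: [[-0.078, 0.997, -0.0], [0.997, 0.078, 0.0], [0.0, -0.0, -1.0]]
ft_force: [-0.1, 0.5, -3.2]
grip_width: 0.0112
gripper_force: 78.5
```

{"api": "arm_command", "payload": {"turn": [[0,0,0],[0,0,0],[0,0,0]], "xyz": [[0,0,0.03],[0,0,0.03],[0,0,0]], "claw": [5,5,5]}}

```text
time_s: 9.75
position: [0.5771, -0.0595, 0.1817]
tool_rot: [[-0.078, 0.997, -0.0], [0.997, 0.078, 0.0], [0.0, -0.0, -1.0]]
ft_force: [0.2, 0.0, -3.3]
grip_width: 0.0107
gripper_force: 78.5
```

{"api": "arm_command", "payload": {"turn": [[0,0,0],[0,0,0],[0,0,0]], "xyz": [[0,0,0.02],[0,0,0.02],[0,0,0]], "claw": [5,5,5]}}

```text
time_s: 10.05
position: [0.5771, -0.0595, 0.1797]
tool_rot: [[-0.078, 0.997, -0.0], [0.997, 0.078, 0.0], [0.0, -0.0, -1.0]]
ft_force: [0.4, 0.4, -2.7]
grip_width: 0.0107
gripper_force: 78.5
```

{"api": "arm_command", "payload": {"turn": [[0,0,0],[0,0,0]], "xyz": [[0,0,0.02],[0,0,0]], "claw": [5,5]}}

```text
time_s: 10.25
position: [0.5771, -0.0595, 0.1787]
tool_rot: [[-0.078, 0.997, -0.0], [0.997, 0.078, 0.0], [0.0, -0.0, -1.0]]
ft_force: [-1.3, -0.2, -2.6]
grip_width: 0.0109
gripper_force: 78.5
```

{"api": "arm_command", "payload": {"turn": [[0,0,0],[0,0,0]], "xyz": [[0,0,0.02],[0,0,0]], "claw": [5,5]}}

```text
time_s: 10.45
position: [0.5771, -0.0595, 0.1777]
tool_rot: [[-0.078, 0.997, -0.0], [0.997, 0.078, 0.0], [0.0, -0.0, -1.0]]
ft_force: [0.4, 0.7, -3.3]
grip_width: 0.0113
gripper_force: 78.5
```

{"api": "arm_command", "payload": {"turn": [[0,0,0],[0,0,0]], "xyz": [[0,0,0.02],[0,0,0]], "claw": [5,5]}}

```text
time_s: 10.65
position: [0.5771, -0.0595, 0.1767]
tool_rot: [[-0.078, 0.997, -0.0], [0.997, 0.078, 0.0], [0.0, -0.0, -1.0]]
ft_force: [-0.0, -0.5, -3.0]
grip_width: 0.0107
gripper_force: 78.5
```

{"api": "arm_command", "payload": {"turn": [[0,0,0],[0,0,0]], "xyz": [[0,0,0.02],[0,0,0]], "claw": [5,5]}}

```text
time_s: 10.85
position: [0.5771, -0.0595, 0.1757]
tool_rot: [[-0.078, 0.997, -0.0], [0.997, 0.078, 0.0], [0.0, -0.0, -1.0]]
ft_force: [0.1, 0.7, -4.1]
grip_width: 0.0106
gripper_force: 78.5
```

{"api": "arm_command", "payload": {"turn": [[0,0,0],[0,0,0]], "xyz": [[0,0,0.02],[0,0,0]], "claw": [5,5]}}

```text
time_s: 11.05
position: [0.5771, -0.0595, 0.1748]
tool_rot: [[-0.078, 0.997, -0.0], [0.997, 0.078, 0.0], [0.0, -0.0, -1.0]]
ft_force: [0.2, -1.0, -2.6]
grip_width: 0.0112
gripper_force: 78.5
```

{"api": "arm_command", "payload": {"turn": [[0,0,0],[0,0,0]], "xyz": [[0,0,0.01],[0,0,0]], "claw": [5,5]}}

```text
time_s: 11.25
position: [0.5771, -0.0594, 0.1744]
tool_rot: [[-0.078, 0.997, 0.0], [0.997, 0.078, 0.0], [0.0, 0.0, -1.0]]
ft_force: [-0.2, 1.0, -1.4]
grip_width: 0.0111
gripper_force: 78.6
```

{"api": "arm_command", "payload": {"turn": [[0,0,0],[0,0,0]], "xyz": [[0,0,0.01],[0,0,0]], "claw": [5,5]}}

```text
time_s: 11.45
position: [0.5772, -0.0594, 0.1739]
tool_rot: [[-0.078, 0.997, 0.0], [0.997, 0.078, 0.0], [0.0, 0.0, -1.0]]
ft_force: [-0.7, 1.4, -1.0]
grip_width: 0.011
gripper_force: 78.8
```

{"api": "arm_command", "payload": {"turn": [[0,0,0],[0,0,0]], "xyz": [[0,0,0.01],[0,0,0]], "claw": [5,5]}}

```text
time_s: 11.65
position: [0.5772, -0.0593, 0.1734]
tool_rot: [[-0.078, 0.997, 0.0], [0.997, 0.078, 0.0], [0.0, 0.0, -1.0]]
ft_force: [-0.4, 3.0, 0.3]
grip_width: 0.0109
gripper_force: 79.1
```

{"api": "arm_command", "payload": {"turn": [[0,0,0],[0,0,0]], "xyz": [[0,0,0.01],[0,0,0]], "claw": [5,5]}}

```text
time_s: 11.85
position: [0.5772, -0.0594, 0.1732]
tool_rot: [[-0.078, 0.997, 0.001], [0.997, 0.078, 0.0], [0.0, 0.001, -1.0]]
ft_force: [-0.8, 3.9, 3.5]
grip_width: 0.0111
gripper_force: 79.6
```

{"api": "arm_command", "payload": {"turn": [[0,0,0],[0,0,0]], "xyz": [[0.02,0,0],[0,0,0]], "claw": [5,5]}}

```text
time_s: 12.05
position: [0.5772, -0.0589, 0.173]
tool_rot: [[-0.078, 0.997, 0.001], [0.997, 0.078, -0.001], [-0.001, 0.0, -1.0]]
ft_force: [0.6, 0.5, 1.6]
grip_width: 0.0106
gripper_force: 79.3
```

{"api": "arm_command", "payload": {"turn": [[0,0,0],[0,0,0]], "xyz": [[0,0,0.01],[0,0,0]], "claw": [5,5]}}

```text
time_s: 12.25
position: [0.5772, -0.0588, 0.1725]
tool_rot: [[-0.078, 0.997, 0.001], [0.997, 0.078, -0.001], [-0.001, 0.001, -1.0]]
ft_force: [0.3, -0.8, 2.4]
grip_width: 0.0112
gripper_force: 79.7
```

{"api": "arm_command", "payload": {"turn": [[0,0,0],[0,0,0]], "xyz": [[0,0,0.01],[0,0,0]], "claw": [5,5]}}

```text
time_s: 12.45
position: [0.5771, -0.0587, 0.1716]
tool_rot: [[-0.078, 0.997, 0.0], [0.997, 0.078, -0.0], [-0.0, 0.0, -1.0]]
ft_force: [1.8, -0.2, 1.2]
grip_width: 0.0111
gripper_force: 79.1
```

{"api": "arm_command", "payload": {"turn": [[0,0,0],[0,0,0],[0,0,0]], "xyz": [[0,0,0.01],[0,0,0.01],[0,0,0]], "claw": [5,5,5]}}

```text
time_s: 12.75
position: [0.577, -0.0586, 0.1707]
tool_rot: [[-0.078, 0.997, -0.0], [0.997, 0.078, -0.0], [-0.0, -0.0, -1.0]]
ft_force: [0.2, -1.3, -0.0]
grip_width: 0.0109
gripper_force: 79.1
```

{"api": "arm_command", "payload": {"turn": [[0,0,0],[0,0,0],[0,0,0]], "xyz": [[0,0,0.01],[0,0,0.01],[0,0,0]], "claw": [5,5,5]}}

```text
time_s: 13.05
position: [0.577, -0.0585, 0.1695]
tool_rot: [[-0.078, 0.997, -0.0], [0.997, 0.078, 0.0], [0.0, -0.0, -1.0]]
ft_force: [2.1, -1.3, -0.9]
grip_width: 0.011
gripper_force: 78.8
```

{"api": "arm_command", "payload": {"turn": [[0,0,0],[0,0,0],[0,0,0]], "xyz": [[0,0,0.01],[0,0,0.01],[0,0,0]], "claw": [5,5,5]}}

```text
time_s: 13.35
position: [0.5769, -0.0585, 0.1685]
tool_rot: [[-0.078, 0.997, -0.001], [0.997, 0.078, 0.0], [0.0, -0.001, -1.0]]
ft_force: [0.6, -1.0, -3.2]
grip_width: 0.0112
gripper_force: 78.6
```

{"api": "arm_command", "payload": {"turn": [[0,0,0],[0,0,0],[0,0,0]], "xyz": [[0,0,0.02],[0,0,0.02],[0,0,0]], "claw": [5,5,5]}}

```text
time_s: 13.65
position: [0.5768, -0.0586, 0.1662]
tool_rot: [[-0.078, 0.997, -0.001], [0.997, 0.078, 0.0], [0.0, -0.001, -1.0]]
ft_force: [0.8, -2.2, -5.7]
grip_width: 0.0109
gripper_force: 78.1
```

{"api": "arm_command", "payload": {"turn": [[0,0,0],[0,0,0],[0,0,0]], "xyz": [[0,0,0.02],[0,0,0.01],[0,0,0]], "claw": [5,5,5]}}

```text
time_s: 13.95
position: [0.5769, -0.0583, 0.1651]
tool_rot: [[-0.078, 0.997, -0.001], [0.997, 0.078, 0.001], [0.001, -0.001, -1.0]]
ft_force: [-0.6, -0.1, -3.5]
grip_width: 0.0111
gripper_force: 78.2
```

{"api": "arm_command", "payload": {"turn": [[0,0,0],[0,0,0]], "xyz": [[0,0,0.01],[0,0,0]], "claw": [5,5]}}

```text
time_s: 14.15
position: [0.577, -0.0584, 0.1648]
tool_rot: [[-0.078, 0.997, -0.0], [0.997, 0.078, 0.0], [0.0, -0.0, -1.0]]
ft_force: [0.8, 0.7, -3.1]
grip_width: 0.0106
gripper_force: 78.2
```

{"api": "arm_command", "payload": {"turn": [[0,0,0],[0,0,0]], "xyz": [[0,0,0.01],[0,0,0]], "claw": [5,5]}}

```text
time_s: 14.35
position: [0.577, -0.0585, 0.1643]
tool_rot: [[-0.078, 0.997, -0.0], [0.997, 0.078, 0.0], [0.0, -0.0, -1.0]]
ft_force: [0.6, -0.2, -3.3]
grip_width: 0.0108
gripper_force: 78.2
```

{"api": "arm_command", "payload": {"turn": [[0,0,0],[0,0,0]], "xyz": [[0,0,0.01],[0,0,0]], "claw": [5,5]}}

```text
time_s: 14.55
position: [0.577, -0.0585, 0.1638]
tool_rot: [[-0.078, 0.997, -0.0], [0.997, 0.078, 0.0], [0.0, -0.0, -1.0]]
ft_force: [-0.5, 0.6, -3.4]
grip_width: 0.0109
gripper_force: 78.2
```

```bash
python3 m.py w5
```

```text
14.55 [ 0.577  -0.0585  0.1638] yaw 4.47 [-0.51  0.64 -3.36]
lip x [-0.0223  0.0011] yend 0.059 z 0.1327
rail [(np.float64(0.06), np.float64(-0.018), np.float64(-0.0044)), (np.float64(0.07), np.float64(-0.0182), np.float64(-0.0043)), (np.float64(0.08), np.float64(-0.0182), np.float64(-0.0048)), (np.float64(0.09), np.float64(-0.0183), np.float64(-0.0047)), (np.float64(0.1), np.float64(-0.0178), np.float64(-0.0047)), (np.float64(0.11), np.float64(-0.0179), np.float64(0.0021)), (np.float64(0.12), np.float64(-0.0179), np.float64(0.0021))] yend 0.1222 z 0.129
```

{"api": "arm_command", "payload": {"turn": [[0,0,0],[0,0,0]], "xyz": [[0,0,0.01],[0,0,0]], "claw": [5,5]}}

```text
time_s: 14.8
position: [0.577, -0.0586, 0.1633]
tool_rot: [[-0.078, 0.997, -0.0], [0.997, 0.078, 0.0], [0.0, -0.0, -1.0]]
ft_force: [-0.6, -1.0, -2.3]
grip_width: 0.011
gripper_force: 78.2
```

{"api": "arm_command", "payload": {"turn": [[0,0,0],[0,0,0]], "xyz": [[0,0,0.01],[0,0,0]], "claw": [5,5]}}

```text
time_s: 15.0
position: [0.5771, -0.0585, 0.1628]
tool_rot: [[-0.078, 0.997, 0.0], [0.997, 0.078, 0.0], [0.0, 0.0, -1.0]]
ft_force: [1.0, -0.2, -3.2]
grip_width: 0.0114
gripper_force: 78.7
```

{"api": "arm_command", "payload": {"turn": [[0,0,0],[0,0,0]], "xyz": [[0,0,0.006],[0,0,0]], "claw": [5,5]}}

```text
time_s: 15.2
position: [0.5771, -0.0585, 0.1628]
tool_rot: [[-0.078, 0.997, 0.0], [0.997, 0.078, -0.0], [-0.0, 0.0, -1.0]]
ft_force: [-0.6, 0.4, -0.8]
grip_width: 0.011
gripper_force: 79.1
```

{"api": "arm_command", "payload": {"turn": [[0,0,0],[0,0,0]], "xyz": [[0,0,0.01],[0,0,0]], "claw": [5,5]}}

```text
time_s: 15.4
position: [0.5772, -0.0585, 0.1628]
tool_rot: [[-0.078, 0.997, 0.001], [0.997, 0.078, -0.0], [-0.0, 0.001, -1.0]]
ft_force: [-2.1, 0.4, 5.1]
grip_width: 0.011
gripper_force: 79.8
```

{"api": "arm_command", "payload": {"turn": [[0,0,0],[0,0,0]], "xyz": [[0,0,0.01],[0,0,0]], "claw": [5,5]}}

```text
time_s: 15.6
position: [0.5772, -0.0585, 0.1627]
tool_rot: [[-0.078, 0.997, 0.001], [0.997, 0.078, -0.001], [-0.001, 0.001, -1.0]]
ft_force: [-2.7, 1.3, 8.8]
grip_width: 0.0113
gripper_force: 80.6
```

{"api": "arm_command", "payload": {"turn": [[0,0,0],[0,0,0],[0,0,0],[0,0,0],[0,0,0],[0,0,0],[0,0,0]], "xyz": [[0,0,-0.02],[0,0,0],[0,0,0],[0,0,0],[0,0,0],[0,0,0],[0,0,0]], "claw": [5,5,15,25,35,45,45]}}

```text
time_s: 16.3
position: [0.5771, -0.0585, 0.1625]
tool_rot: [[-0.078, 0.997, -0.0], [0.997, 0.078, -0.0], [-0.0, -0.0, -1.0]]
ft_force: [0.0, 0.1, 1.4]
grip_width: 0.0448
gripper_force: 0.0
```

{"api": "arm_command", "payload": {"turn": [[0,0,0],[0,0,0],[0,0,0],[0,0,0],[0,0,0],[0,0,0],[0,0,0],[0,0,0]], "xyz": [[0,0,-0.1],[0,0,-0.2],[0,0,-0.4],[0,0,-0.5],[0,0,-0.5],[-0.3,0,-0.3],[-0.3,0,0],[0,0,0]], "claw": [45,45,45,45,45,45,45,45]}}

```text
time_s: 17.1
position: [0.5793, -0.0901, 0.2622]
tool_rot: [[-0.076, 0.997, -0.0], [0.997, 0.076, -0.0], [-0.0, -0.0, -1.0]]
ft_force: [0.6, -0.4, 0.0]
grip_width: 0.0451
gripper_force: 0.0
```

Run:
```python
from h import *
o=env.observe(); print(o["time_s"],o["position"].round(3),o["ft_force"].round(2))
ci=imaging.camera_info("wrist"); im,d=imaging.get_image("wrist"); W=cloud(d,ci); cv2.imwrite("pics/w6.png",im)
a=np.radians(4.47);C=np.array([.5664,-.0443,0]);X=np.array([np.cos(a),np.sin(a),0]);Y=np.array([-np.sin(a),np.cos(a),0])
U=np.stack([(W-C)@X,(W-C)@Y,W[...,2]],-1); g=(d>0)&(abs(U[...,0])<.006)
for y in range(-90,95,10):
    k=g&(abs(U[...,1]-y/1000)<.004); print(y,np.median(U[k][:,2]).round(4) if k.sum() else None,end="; ")
```

```text
17.1 [ 0.579 -0.09   0.262] [ 0.62 -0.41  0.01]
-90 0.1288; -80 0.1298; -70 0.1315; -60 0.1317; -50 0.1318; -40 0.1325; -30 0.3546; -20 0.1463; -10 0.1323; 0 0.1322; 10 0.1318; 20 0.1321; 30 0.1319; 40 0.1314; 50 0.1288; 60 0.1291; 70 0.129; 80 0.1289; 90 0.1289;
```

View pics/w6.png

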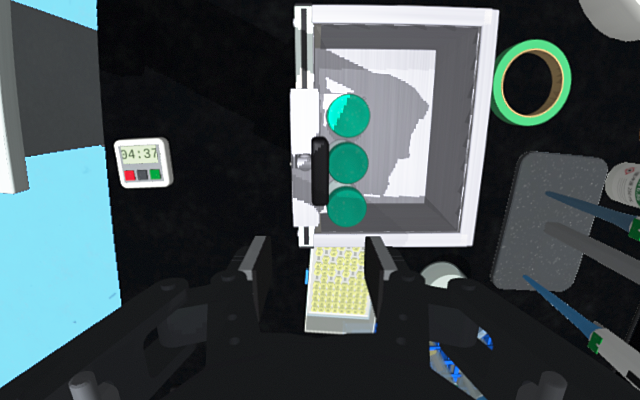

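The lip top lies about 3 mm above the rail along its whole length, which is its own thickness, so it is fully home. The stud shows through the slot at (304,162) and the gripper is clear of everything.

```bash
python3 -c "
from rig import env
print(env.close_job())"
```

```text
the job is handed in; nothing more can be done
None
```

The rack hangs released on the front rail with the stud through its slot and the lip flat on the rail along its whole length; the wash bottle and beaker were not touched, and I handed the job in at about 17 s (no verdict was returned).

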